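# Settle a mirror plate on its kinematic seats and swing the hold-down over it

### The arm

A 6-joint arm with a two-finger parallel gripper is mounted at the origin on a cart in front of the work surface, level with it; the furniture and walls round the work are solid. World frame = base frame: x ahead of the robot, y to its left, z up, the work surface at z = 0. Lengths are in mm, angles in degrees, forces in N, time in s.
With the tool pointing down it reaches from about 250 to 775 mm from the base axis. Payload 4 kg.
Tool frame: the origin (TCP) lies at the very end of the fingers, on their centre line; the grasp point (between the pads) lies 19 mm behind it (pinch_z is the distance from the TCP to the grasp point, in mm); z points along the fingers, x is the direction in which the jaws open and shut, and the axes are right-handed (so a half turn about z gives the same grasp; the last joint's range is limited). The gripper opens to 85 mm and grips with 20 to 120 N. Pads are 22 mm wide; open, the fingers measure 114 mm over their backs; the gripper's body (76 mm by 85 mm) begins 54 mm behind the grasp point. The pads swing forward as they close: fully open they stand 13 mm farther back than shut.
Start: joints at [60.556, 4.996, 78.535, -0, 96.463, -5.907], TCP at [219.649, 504.254, 231.341] pointing down, gripper open.
Joint ranges: [-177.83, 177.83], [-43.37, 116.18], [15.69, 146.23], [-61.86, 241.86], [9.47, 152.12], [-147.06, 147.06]. Speed limits (degrees/s): [159.86, 159.86, 180, 180, 180, 180].

### API

Orientations are given as a 3x3 rotation matrix whose columns are the frame's x, y, z axes.
In Python, from plant import state, camera, get_calibration, sign_off, pinch_z gives the robot as it stands.
- The arm moves only by the tool drive_tool, never from a script. Its arguments are lists of equal length, an entry for each row: "delta_pos": the shift along the tool's x, y, z in m, a list of three; "turn": the turn about the tool's z in rad. In form: {"delta_pos": [[x, y, z], ...], "turn": [turn, ...]}. A call has 1 to 20 rows; each row is the pose to reach, as a shift and turn from the pose commanded when the call began, along the tool's axes at that moment; what a row does not reach only later rows make up. A row lasts 1/8 s, in which the tool goes at most 62.5 mm and 10.7 degrees, less where a joint would pass 70% of its speed; a pose out of reach is approached as far as the arm can. A call with a gripper value outside its range is refused whole. "jaw" is the finger opening in m, from 0 to 0.0854, set as the call begins (left out, the last holds). The fingers move at their own pace and stop on an object; the grip force is fixed at half the most. Time passes only in rows, so rows that repeat a pose let the fingers close. It gives the time, the measured TCP pose, the force and the opening at its end, in the units of the state.
- state(): the state, without advancing time (a new reading comes with each control period).
- camera(name): name is "scene" or "top"; returns the picture (480x640x3 uint8, blue, green, red); there is no depth.
- get_calibration(name): a dict with "vfov" (degrees; the focal length in pixels is half the picture's height over the tangent of half this angle, whatever the lens; pixels are square), "cx", "cy" (the principal point, pixels), "world_to_cam" (4x4, takes a point from world to camera coordinates). Camera axes: x right, y down, z forward; pixel columns grow to the right and rows downward; lengths in mm; the calibration is good to about 2 mm. A picture is of the moment at which its call begins. get_calibration takes no time and is no camera call.
- sign_off(): hands the job in, once; it reports no verdict.
The state is a dict: "time": time; "joint_pos": joint angles; "qd": joint speeds; "joint_torque": joint torques, N m; "ee_pos": TCP position; "tool_rot": TCP orientation; "force": force on the tool from outside, world axes, zero at the start; "moment": the same for the moment, N m; "grip_width": finger opening in mm.
Only numpy, scipy, OpenCV 4.12 (cv2) and the standard library are available. Lean on these libraries where they do the work, as an engineer would, in place of code of your own. Each camera call takes 0.05 s, during which the arm holds its last target.

### The job

Take the mirror plate by its handle, set it on the stage with the mirror at the end away from the drive thimble, and slide it lightly along the stage's travel, feeling for the seats, until its three ball feet drop fully home in the cone, groove and flat; then let go. Next swing the hold-down arm fully round to its stop, so that its sprung nose presses on the plate's button and keeps the plate home. Be gentle: never press the plate hard onto the stage, do not touch the mirror, and leave the other things on the bench where they are.

Things in the scene. Friction and masses are not known exactly. Their poses are not given: they have to be found in the camera images.
- stage: Hand-driven translation stage fixed to the bench: dark steel base 200 x 116 mm, two bright rails. Origin: centre of its underside, on the bench; x along its travel (drive thimble at the -x end), y left, z up. A dark carriage, locked on the rails, carries the seats and the hold-down; it stands anywhere within 20 mm either side of mid-travel along x, and where is NOT reported.
- stage_mid (a point): Point 42 mm above the stage's origin, level with the carriage's flat top (184 x 156 mm); the carriage's centre is up to 20 mm before or behind it along stage x. Seats, (x, y) in mm from the carriage's centre: cone (35, 36), V-groove along y (35, -36), both 90 degrees and 12 mm wide at the top; flat at (-50, 0), the floor of a 40 x 30 mm pocket, 3.5 mm below the top.
- plate_handle (a point): Grip point of the loose mirror plate: centre of its upright handle bar, 14 mm thick (y), 30 mm long (x). It is 15 mm below the bar's top, 25 mm above the plate's top and 47 mm above the undersides of its feet. Axes of the plate: x towards the mirror, y left, z up. Aluminium plate 124 x 100 x 10 mm, 0.4 to 0.65 kg, on three 12 mm steel ball feet.
- plate_feet (a point): Point on the plate's centre line level with the undersides of its feet, 47 mm below and 14 mm to -x of plate_handle. Feet at (35, 36), (35, -36), (-50, 0) mm. Settled: it is under the carriage's centre, plate x along stage x, 38.5 mm above the bench. On the carriage's flat top: 42 mm; the feet slide there and the plate can sink once the seats are within about 5 mm.
- mirror_plate: The whole mirror plate; same point and axes as plate_feet. At the start it stands on its feet on the bench. Pressed on the stage by more than 25 N its seats would be marked; 3 to 8 N is enough to feel for the seats.
- plate_button (a point): Middle of the flat top (12 mm wide) of the plate's clamping button, a low steel cone 36 mm wide; 26 mm to -x of plate_feet and 27 mm above it. Once the plate is settled, the axis of the hold-down's post is 64 mm to -y of this point.
- mirror: Round mirror in a dark mount, 48 mm wide, 12 mm thick, on the plate's +x end, facing away from the handle. Origin on the plate's top below the mount, 50 mm to +x of plate_feet; it rises 51 mm above the plate's top. Not to be touched.
- hold_down (a joint): Angle (rad, clockwise from above) of the swing arm on the carriage: 0 points to stage -x; parked a little below 0, clear of the plate; 1.571 at its stop, pointing to +y, its sprung nose on the button. Arm 64 mm from post axis to nose, top 83 mm above the bench. Lead or push it by its upright pin, 12 mm thick, 40 mm from the post axis, 83 to 107 mm above the bench: 2 N, up to 9 N in the last 0.3 rad. It stays where left.
- kf_clamp: Aluminium ring clamp with a wing nut, 88 x 57 x 17 mm; origin at its underside. A bystander: leave it.
- cf_blank: Steel blank flange, 70 mm wide, 13 mm high; origin at its underside. A bystander: leave it.
- copper_gasket_pack: Stack of copper gaskets, 49 mm wide, 10 mm high; origin at its underside. A bystander: leave it.

How it is judged (in metres and radians):
On the way, in this order (a step that is already met when the one before it is completed fails the run):
1. the plate is settled in its three seats and let go, the hold-down still open (z of plate_feet in the frame of stage between 0.036 and 0.0402 m and x of plate_feet in the frame of stage between -0.025 and 0.025 m and y of plate_feet in the frame of stage between -0.005 and 0.005 m and angle between the x axis of plate_feet and the x axis of stage, either way round below 0.06 rad and angle between plate_feet's own z axis and vertical below 0.02 rad and contact force between mirror_plate and stage above 1 N and contact force between the fingers and mirror_plate below 0.2 N and value of joint hold_down below 0.6 rad), for 0.3 s.
2. the hold-down arm is swung to its stop over the settled plate (z of plate_feet in the frame of stage between 0.036 and 0.0402 m and x of plate_feet in the frame of stage between -0.025 and 0.025 m and y of plate_feet in the frame of stage between -0.005 and 0.005 m and angle between the x axis of plate_feet and the x axis of stage, either way round below 0.06 rad and angle between plate_feet's own z axis and vertical below 0.02 rad and contact force between mirror_plate and stage above 1 N and value of joint hold_down above 1.45 rad), for 0.2 s.
At the end, for the whole second after the job is handed in: The plate is at rest, level within 0.02 rad and released in all three seats (feet within 1.7 mm of full depth, on the stage's centre line within 5 mm, square to it within 0.06 rad) and the hold-down arm stands within 0.12 rad of its stop, over the plate's button (all of step 2 and linear speed of mirror_plate below 0.01 m/s); the robot touches nothing.
It fails at once if the plate was pressed or knocked on the stage with more than 25 N (contact force between mirror_plate and stage above 25 N).
It fails at once if the robot touched the mirror or its mount (contact force between any of the arm, the fingers and mirror above 0.3 N).
It fails at once if the plate was tipped (angle between plate_feet's own z axis and vertical above 0.35 rad).
It fails at once if another thing on the bench was pushed aside by more than 15 mm (distance of any of kf_clamp, cf_blank, copper_gasket_pack from where it was at the start of the episode above 0.015 m).
It also fails if it takes over 72 s, if anything falls off the work surface, if the arm or the gripper's body presses on something with over 40 N, if the wrist force passes 120 N, or if a joint passes its speed limit or range.

## Working session

There is one attempt and no reset: what is moved stays moved. The work goes in short steps, Python scripts to look and compute and a tool call to move; the robot and the scene stay as the last step left them, time stands still between calls to the robot, and variables do not carry over. Pictures are saved under pics/ and viewed, and the job is handed in when it is done.

Besides the shell and the picture viewer there is one more tool, called after "Request:" as name([rows], argument=value, ...), one row to a line, values as JSON. drive_tool: Moves the arm, as the interface text tells. Its arguments: {"type":"object","properties":{"delta_pos":{"type":"array"},"turn":{"type":"array"},"jaw":{"type":"number"}},"required":["delta_pos","turn"]}

```bash
ls; mkdir -p pics
python3 - <<'E'
from plant import *
import cv2
print(state())
for n in("scene","top"):
    cv2.imwrite(f"pics/{n}0.png",camera(n)); print(n,get_calibration(n))
print(pinch_z)
E
```

```text
pics
{'time': 0.0, 'joint_pos': array([ 6.05572782e+01,  5.04048980e+00,  7.86263514e+01,  3.33791381e-04,
        9.64623684e+01, -5.90798960e+00]), 'qd': array([ 0.01790638,  0.05720712, -0.02328467,  0.12153062,  0.02948025,
        0.04361949]), 'joint_torque': array([-1.14940449e-04, -3.51866055e+01, -3.13273501e+01, -1.24205576e-04,
        1.07613736e-02,  3.85375631e-05]), 'ee_pos': array([219.37888766, 503.80595761, 230.11172464]), 'tool_rot': array([[ 3.99303065e-01,  9.16818315e-01, -1.11355813e-03],
       [ 9.16816248e-01, -3.99304547e-01, -1.96102998e-03],
       [-2.24255702e-03, -2.37882907e-04, -9.99997457e-01]]), 'force': array([ 0.02860517, -0.48970811, -0.31264732]), 'moment': array([ 0.04541332, -0.03765598, -0.02493056]), 'grip_width': 85.16203812854883}
scene {'vfov': 52.74030026173055, 'cx': 310.0116102855908, 'cy': 248.1132270899481, 'world_to_cam': array([[ 5.61062696e-01, -8.27708175e-01,  1.03840330e-02,
        -2.94708060e+02],
       [-6.13820664e-01, -4.24429732e-01, -6.65645247e-01,
         4.56552321e+02],
       [ 5.55367305e-01,  3.67094783e-01, -7.46196072e-01,
         6.28647332e+02],
       [ 0.00000000e+00,  0.00000000e+00,  0.00000000e+00,
         1.00000000e+00]])}
top {'vfov': 54.67792181667239, 'cx': 321.0263811494241, 'cy': 233.57541968686905, 'world_to_cam': array([[-2.91456484e-02, -9.99561538e-01, -5.22143589e-03,
         8.99252959e+01],
       [-9.79017425e-01,  2.95997974e-02, -2.01615310e-01,
         6.23953767e+02],
       [ 2.01681463e-01, -7.64332208e-04, -9.79450868e-01,
         1.01691475e+03],
       [ 0.00000000e+00,  0.00000000e+00,  0.00000000e+00,
         1.00000000e+00]])}
18.700000000000003
```

View pics/scene0.png

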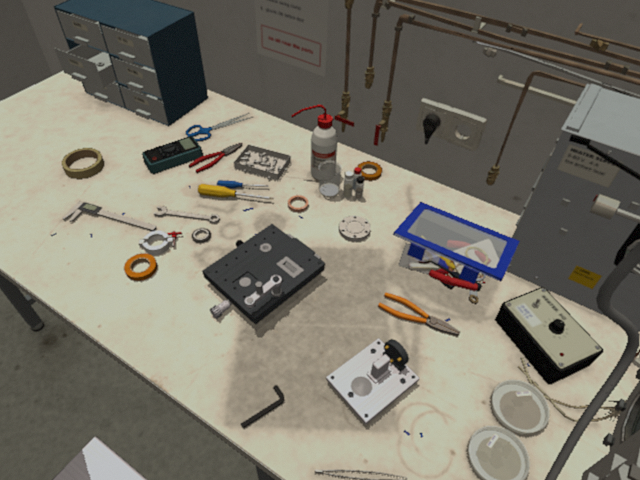

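View pics/top0.png

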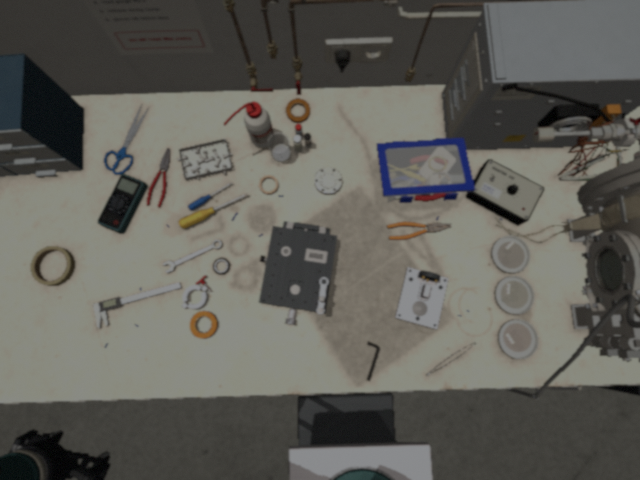

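Run:
```python
import cv2
t=cv2.imread("pics/top0.png");s=cv2.imread("pics/scene0.png")
cv2.imwrite("pics/t_stage.png",cv2.resize(t[210:335,245:355],None,fx=5,fy=4.8,interpolation=2)[:600])
cv2.imwrite("pics/t_plate.png",cv2.resize(t[255:340,385:460],None,fx=7,fy=7,interpolation=2))
cv2.imwrite("pics/s_stage.png",cv2.resize(s[215:335,195:335],None,fx=5,fy=5,interpolation=2))
cv2.imwrite("pics/s_plate.png",cv2.resize(s[330:435,315:430],None,fx=5.5,fy=5.5,interpolation=2))
```

```text
(no output)
```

View pics/t_stage.png

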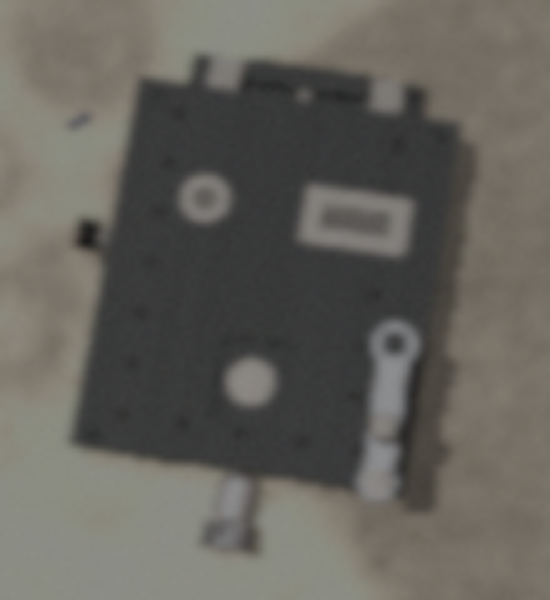

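View pics/t_plate.png

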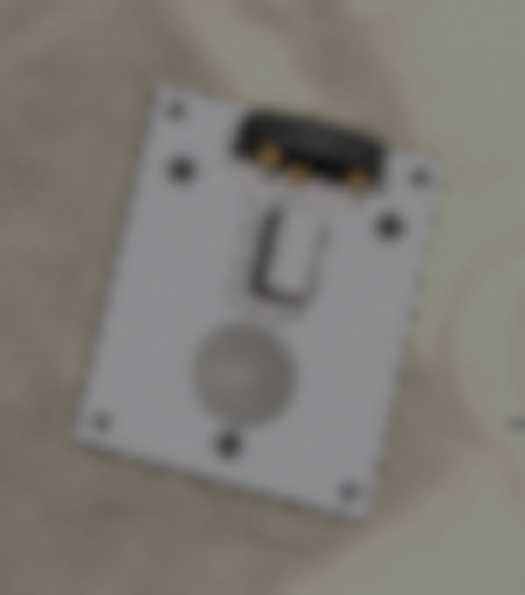

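View pics/s_stage.png

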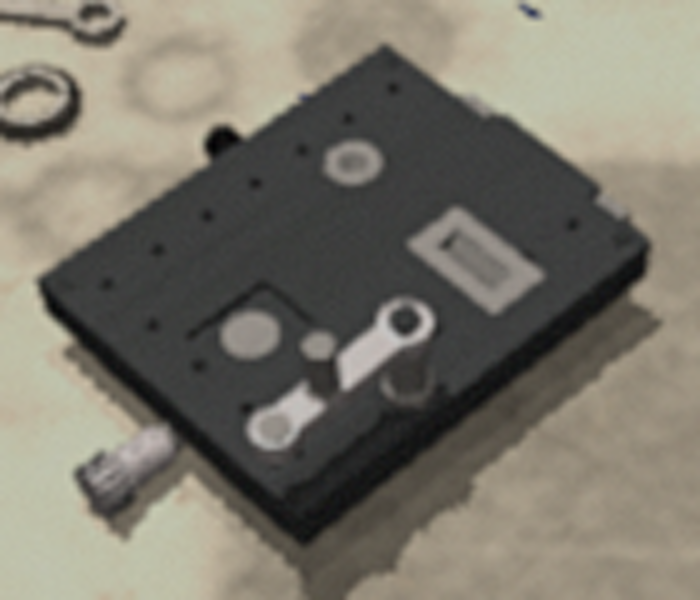

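View pics/s_plate.png

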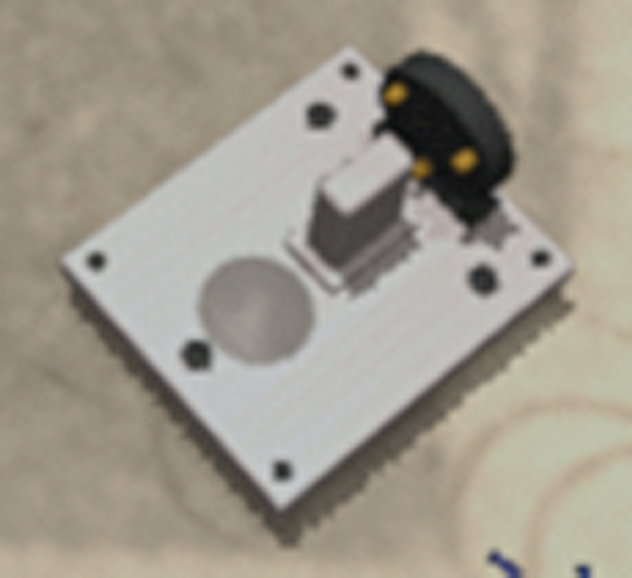

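```bash
cat > h.py <<'E'
import numpy as np,cv2
from plant import get_calibration
def ray(n,u,v,z):
    c=get_calibration(n);f=240/np.tan(np.radians(c['vfov']/2));M=c['world_to_cam']
    R,t=M[:3,:3],M[:3,3]; d=R.T@np.array([(u-c['cx'])/f,(v-c['cy'])/f,1]);o=-R.T@t
    return o+d*(z-o[2])/d[2]
def proj(n,p):
    c=get_calibration(n);f=240/np.tan(np.radians(c['vfov']/2));M=c['world_to_cam']
    q=M[:3,:3]@np.array(p,float)+M[:3,3];return np.array([c['cx']+f*q[0]/q[2],c['cy']+f*q[1]/q[2]])
def fit(model,pts):  # model,pts Nx2 -> ang, t (of model origin), residuals
    m=np.array(model,float);p=np.array(pts)[:,:2];mc,pc=m.mean(0),p.mean(0)
    a=m-mc;b=p-pc;th=np.arctan2((a[:,0]*b[:,1]-a[:,1]*b[:,0]).sum(),(a*b).sum())
    R=np.array([[np.cos(th),-np.sin(th)],[np.sin(th),np.cos(th)]]);t=pc-R@mc
    return th,t,p-(m@R.T+t)
E
python3 - <<'E'
import cv2,numpy as np
from h import *
for n,bx,thr in(("top",(245,210,355,335),95),("scene",(195,215,335,335),110),("top",(385,255,460,340),105),("scene",(315,330,430,435),150)):
    im=cv2.imread(f"pics/{n}0.png");g=cv2.cvtColor(im,6);x0,y0,x1,y1=bx
    c=g[y0:y1,x0:x1];print(n,bx,np.percentile(c,[5,25,50,75,95]))
    m=(c>thr).astype(np.uint8)
    k,l,st,ce=cv2.connectedComponentsWithStats(m)
    for i in range(1,k):
        if st[i,4]>12: print(st[i]+[x0,y0,0,0,0],ce[i]+[x0,y0])
E
```

```text
top (245, 210, 355, 335) [ 56.  59. 111. 126. 139.]
[ 245  210  110  125 7996] [299.19147074 275.12243622]
[281 246  10  10  76] [285.5        250.89473684]
[305 249  22  14 221] [315.62895928 255.52488688]
[290 285  10  10  77] [294.64935065 289.18181818]
scene (195, 215, 335, 335) [ 38.  63. 139. 173. 190.]
[ 195  215  140  120 8712] [265.18973829 272.5704775 ]
[260 243  11   9  69] [265.10144928 247.02898551]
[277 257  26  21 258] [289.91860465 266.84883721]
[262 275  20  18 147] [270.57142857 283.2244898 ]
[239 277  12   9  80] [244.625 281.4  ]
[255 282   7   5  25] [258.2  283.88]
[244 292  16  13 119] [251.2605042  298.35294118]
top (385, 255, 460, 340) [102. 113. 124. 137. 140.]
[ 385  255   75   85 5919] [422.01926001 297.23483697]
scene (315, 330, 430, 435) [ 70. 143. 155. 186. 192.]
[ 315  330  115  105 6577] [385.74045918 387.66686939]
[355 342   9   7  29] [358.51724138 344.37931034]
[323 346  27  13 125] [336.456 351.32 ]
[334 353   5   6  19] [335.89473684 355.26315789]
[324 361   4   6  15] [325.4 363.4]
[320 367   8   5  23] [322.7826087 369.2173913]
[357 386   5   8  19] [359.31578947 389.21052632]
[315 408   5   6  17] [316.17647059 410.17647059]
```

Run:
```python
from h import *
import numpy as np
S=[(35,36),(35,-36),(-50,0)]
for n,p in(("top",[(285.5,250.9),(315.6,255.5),(294.65,289.2)]),("scene",[(265.1,247.0),(289.9,266.85),(244.6,281.4)])):
    w=[ray(n,*q,z) for q,z in zip(p,(42,42,38.5))]
    th,t,r=fit(S,w);print(n,np.degrees(th),t.round(1),r.round(1).tolist())
# post centre & nose arm
print("post",ray("top",245+395/5,210+345/4.8,83),ray("scene",195+405/5,215+320/5,83))
print("nose",ray("top",245+378/5,210+482/4.8,83),ray("scene",195+272/5,215+428/5,83))
# carriage corners (crop)
print("corners top",[ray("top",245+a/5,210+b/4.8,42)[:2].round(1).tolist() for a,b in((138,80),(460,124),(408,498),(72,442))])
# plate
F=[(35,36),(35,-36),(-50,0)]
C=[(62,50),(62,-50),(-62,-50),(-62,50)]
def cr(n,q): return (385+q[0]/7,255+q[1]/7) if n=="top" else (315+q[0]/5.5,330+q[1]/5.5)
for n,f,c in(("top",[(180,168),(388,226),(228,445)],[(157,90),(440,158),(368,520),(75,440)]),("scene",[(320,115),(484,280),(197,355)],[(350,45),(575,268),(282,512),(62,262)])):
    for nm,M,q in(("feet",F,f),("corn",C,c)):
        w=[ray(n,*cr(n,k),22) for k in q]
        th,t,r=fit(M,w);print(n,nm,np.degrees(th),t.round(1),r.round(1).tolist())
print("bar top",ray("top",*cr("top",(295,250)),62),ray("scene",*cr("scene",(368,175)),62))
print("button",ray("top",*cr("top",(245,372)),27),ray("scene",*cr("scene",(257,310)),27))
```

```text
top -10.511070237961873 [550.6 127.4] [[0.1, -0.1], [0.1, 0.0], [-0.1, 0.0]]
scene -10.93061212231355 [552.1 127.7] [[0.1, 0.6], [-0.1, -0.7], [0.0, 0.0]]
post [511.888685    67.94812813  83.        ] [515.06023422  68.64348371  83.        ]
nose [449.0785111  77.3796585  83.       ] [450.37784766  78.17607608  83.        ]
corners top [[651.1, 186.3], [624.2, 33.6], [442.7, 64.0], [473.8, 218.2]]
top feet -17.03003741823184 [ 474.2 -162.1] [[0.4, 0.0], [-0.1, 0.1], [-0.3, -0.1]]
top corn -16.26217473527284 [ 473.6 -161.7] [[-1.7, -0.8], [0.3, 1.0], [0.3, 0.2], [1.1, -0.5]]
scene feet -17.317015276330913 [ 476.3 -161.3] [[-0.0, 0.2], [-0.0, -0.3], [0.0, 0.1]]
scene corn -17.31552094573913 [ 474.9 -162. ] [[-0.4, 0.1], [-0.8, 0.6], [0.7, 0.2], [0.5, -0.9]]
bar top [ 486.96786593 -165.72129769   62.        ] [ 488.3790235  -166.42779524   62.        ]
button [ 449.7025419  -153.92587461   27.        ] [ 448.89890208 -154.80401395   27.        ]
```

```bash
cat >> h.py <<'E'
from plant import state
def go(x,y,z,xang,cmd=None):
    "delta (m) in tool axes and turn; xang = tool x axis angle in deg"
    s=state();R=s['tool_rot'];a=np.arctan2(R[1,0],R[0,0]) ;p=s['ee_pos'] if cmd is None else np.array(cmd)
    Rn=np.array([[np.cos(a),np.sin(a),0],[np.sin(a),-np.cos(a),0],[0,0,-1]])
    d=Rn.T@(np.array([x,y,z])-p)/1000
    t=-(np.radians(xang)-a); t=(t+np.pi)%(2*np.pi)-np.pi
    print("d",d.round(4),"turn",round(t,4),"| t",round(s['time'],2),"pos",p.round(1),"xang",np.degrees(a).round(2),"F",s['force'].round(1),"w",round(s['grip_width'],1))
E
python3 -c "
from h import *
go(488.6,-165.9,150,72.85,(219.649,504.254,231.341))"
```

```text
d [-0.507   0.5142  0.0813] turn -0.1114 | t 0.1 pos [219.6 504.3 231.3] xang 66.46 F [ 0.2 -0.4  0.3] w 85.1
```

Request:
drive_tool([
  [-0.02,0.02,0],
  [-0.055,0.056,0],
  [-0.09,0.092,0],
  [-0.125,0.127,0],
  [-0.16,0.163,0],
  [-0.195,0.198,0],
  [-0.23,0.234,0],
  [-0.265,0.269,0],
  [-0.3,0.305,0.01],
  [-0.335,0.34,0.02],
  [-0.37,0.376,0.03],
  [-0.405,0.411,0.045],
  [-0.44,0.447,0.06],
  [-0.475,0.482,0.07],
  [-0.495,0.502,0.08],
  [-0.507,0.514,0.081],
  [-0.507,0.514,0.081],
  [-0.507,0.514,0.081],
], turn=[0,-0.01,-0.02,-0.03,-0.04,-0.05,-0.06,-0.07,-0.08,-0.09,-0.1,-0.111,-0.111,-0.111,-0.111,-0.111,-0.111,-0.111], jaw=0.05)

```text
time: 2.35
ee_pos: [488.4, -164.9, 150.8]
tool_rot: [[0.294, 0.956, 0.001], [0.956, -0.294, 0.0], [0.001, 0.0, -1.0]]
force: [0.9, -0.2, -0.2]
grip_width: 49.8
```

Run:
```python
from h import *
from plant import camera
go(488.6,-165.9,28.3,72.85)
for n in("top","scene"):
    im=camera(n);cv2.imwrite(f"pics/{n}1.png",im)
im=cv2.imread("pics/scene1.png");cv2.imwrite("pics/s1.png",cv2.resize(im[220:440,290:490],None,fx=2.7,fy=2.7))
```

```text
d [-0.0009  0.0005  0.1225] turn 0.0005 | t 2.35 pos [ 488.4 -164.9  150.8] xang 72.88 F [ 0.9 -0.2 -0.2] w 49.8
```

View pics/s1.png

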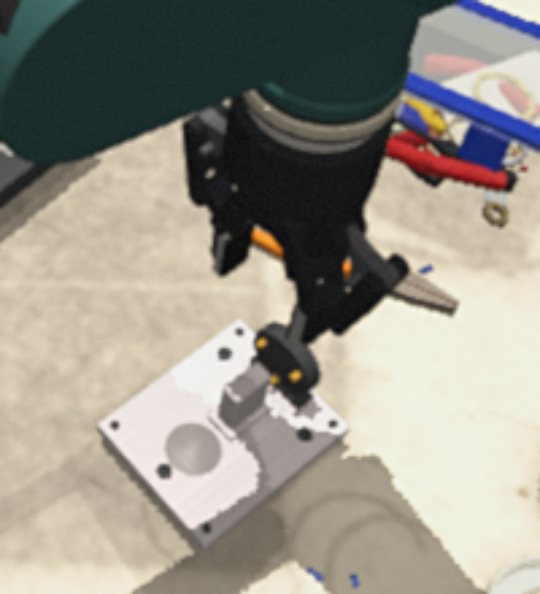

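Request:
drive_tool([
  [-0.001,0.0,0.02],
  [-0.001,0.0,0.045],
  [-0.001,0.0,0.07],
  [-0.001,0.0,0.09],
  [-0.001,0.0,0.107],
  [-0.001,0.0,0.117],
  [-0.001,0.0,0.121],
  [-0.001,0.0,0.121],
], turn=[0,0,0,0,0,0,0,0])

```text
time: 3.45
ee_pos: [488.4, -166.8, 29.6]
tool_rot: [[0.295, 0.955, 0.001], [0.955, -0.295, -0.0], [0.0, 0.001, -1.0]]
force: [0.1, -0.4, 0.1]
grip_width: 49.9
```

Run:
```python
from h import *
from plant import camera
go(488.6,-165.9,28.3,72.85)
im=camera("scene");cv2.imwrite("pics/s2.png",cv2.resize(im[280:440,290:450],None,fx=3.7,fy=3.7))
```

```text
d [ 0.001  -0.0001  0.0013] turn -0.0004 | t 3.45 pos [ 488.4 -166.8   29.6] xang 72.83 F [ 0.1 -0.4  0.1] w 49.9
```

View pics/s2.png

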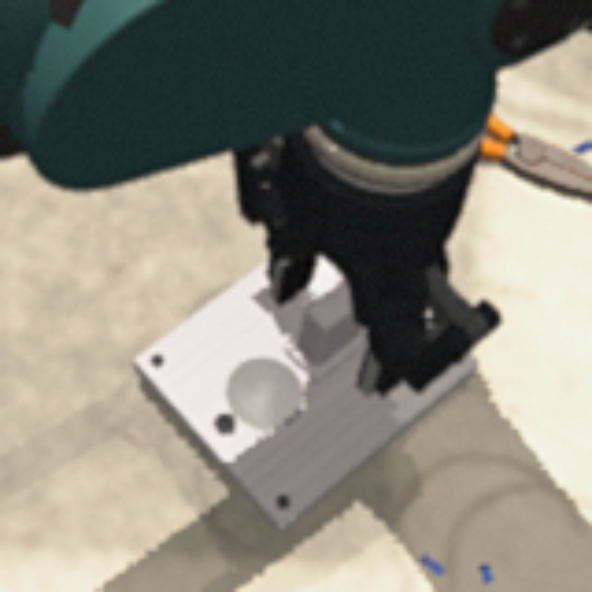

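Request:
drive_tool([
  [0.001,0.0,0.0],
  [0.001,0.0,0.0],
  [0.001,0.0,0.0],
  [0.001,0.0,0.0],
  [0.001,0.0,0.0],
  [0.001,0.0,0.0],
], turn=[0,0,0,0,0,0], jaw=0.0)

```text
time: 4.25
ee_pos: [489.0, -165.9, 29.9]
tool_rot: [[0.295, 0.955, 0.001], [0.955, -0.295, -0.0], [0.0, 0.001, -1.0]]
force: [1.2, 1.2, 5.1]
grip_width: 13.1
```

Request:
drive_tool([
  [0,0.0,-0.003],
  [0,0.0,-0.01],
  [0,0.0,-0.02],
  [0,0,-0.04],
  [0,0,-0.06],
  [0,0,-0.08],
  [0,0,-0.1],
  [0,0,-0.11],
  [0,0,-0.11],
  [0,0,-0.11],
], turn=[0,0,0,0,0,0,0,0,0,0])

```text
time: 5.5
ee_pos: [487.8, -165.5, 138.2]
tool_rot: [[0.295, 0.955, -0.002], [0.955, -0.295, 0.001], [0.0, -0.002, -1.0]]
force: [-0.3, -0.4, -5.9]
grip_width: 13.1
```

Run:
```python
from h import *
from plant import camera
t=np.radians(-10.7);hx=551.3+14*np.cos(t);hy=127.5+14*np.sin(t);print(hx,hy)
go(hx,hy,139.6,79.3)
for n in("top","scene"):
    im=camera(n);cv2.imwrite(f"pics/{n}3.png",im)
cv2.imwrite("pics/s3.png",cv2.resize(cv2.imread("pics/scene3.png")[220:440,290:490],None,fx=2.7,fy=2.7))
```

```text
565.0565791516105 124.90066738460192
d [ 0.3003 -0.0119 -0.0014] turn -0.1131 | t 5.5 pos [ 487.8 -165.5  138.2] xang 72.82 F [-0.3 -0.4 -5.9] w 13.1
```

View pics/s3.png

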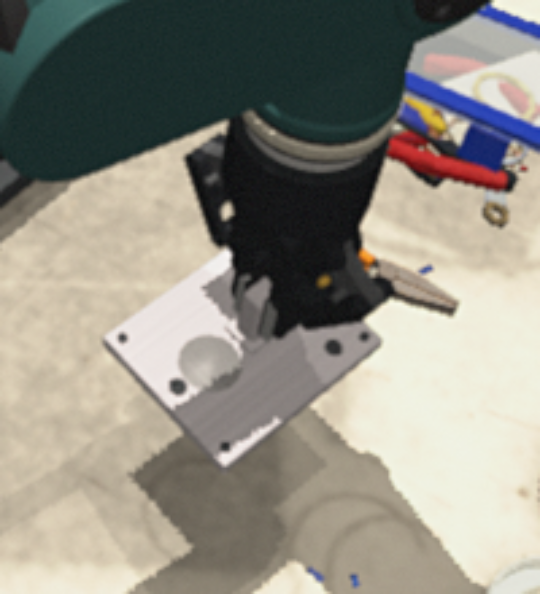

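Request:
drive_tool([
  [0.003,0,-0.01],
  [0.012,0,-0.025],
  [0.03,-0.001,-0.04],
  [0.055,-0.002,-0.045],
  [0.085,-0.003,-0.045],
  [0.115,-0.004,-0.045],
  [0.145,-0.005,-0.045],
  [0.175,-0.007,-0.045],
  [0.205,-0.008,-0.045],
  [0.235,-0.009,-0.045],
  [0.26,-0.01,-0.045],
  [0.28,-0.011,-0.045],
  [0.292,-0.012,-0.045],
  [0.3,-0.012,-0.045],
  [0.3,-0.012,-0.045],
  [0.3,-0.012,-0.045],
], turn=[0,-0.005,-0.015,-0.025,-0.035,-0.045,-0.055,-0.065,-0.075,-0.085,-0.095,-0.105,-0.113,-0.113,-0.113,-0.113])

```text
time: 7.6
ee_pos: [565.5, 123.6, 184.3]
tool_rot: [[0.187, 0.982, -0.0], [0.982, -0.187, -0.0], [-0.001, -0.0, -1.0]]
force: [0.2, 1.0, -5.0]
grip_width: 13.2
```

Run:
```python
from h import *
from plant import camera
go(565,124.9,80,79.3)
for n in("top","scene"):
    im=camera(n);cv2.imwrite(f"pics/{n}4.png",im)
cv2.imwrite("pics/s4.png",cv2.resize(cv2.imread("pics/scene4.png")[150:350,180:380],None,fx=3,fy=3))
cv2.imwrite("pics/t4.png",cv2.resize(cv2.imread("pics/top4.png")[190:350,230:390],None,fx=3.7,fy=3.7))
```

```text
d [ 0.0012 -0.0007  0.1043] turn -0.0009 | t 7.6 pos [565.5 123.6 184.3] xang 79.25 F [ 0.2  1.  -5. ] w 13.2
```

View pics/s4.png

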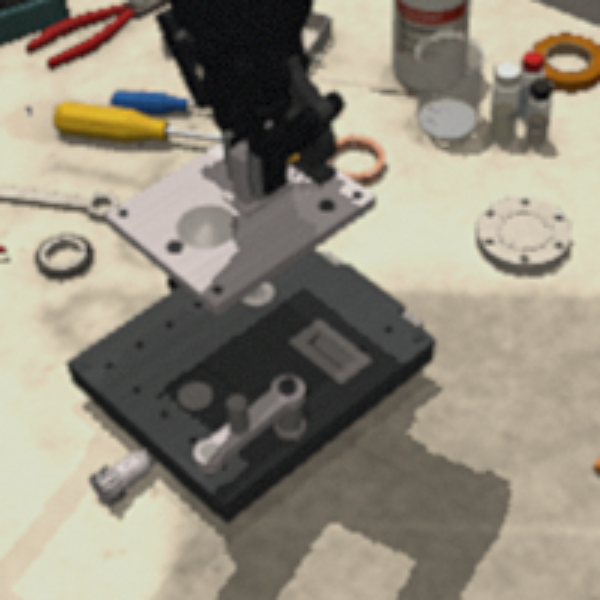

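View pics/t4.png

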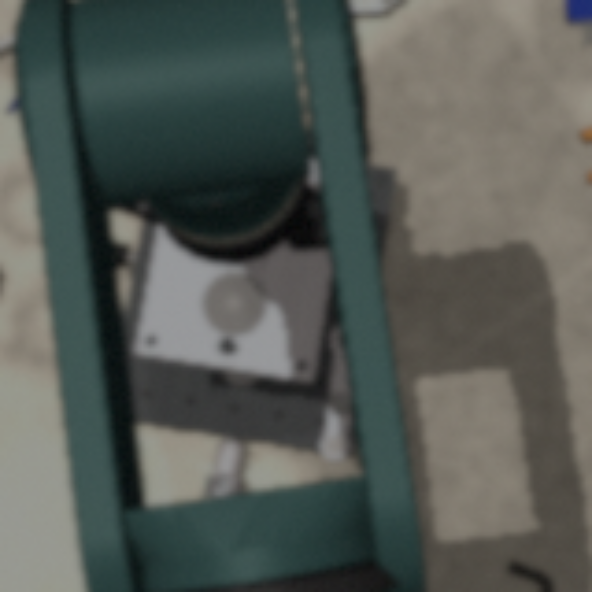

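Run:
```python
from h import *
S=lambda a,b:ray("scene",180+a/3,150+b/3,176.4)
T=lambda a,b:ray("top",230+a/3.7,190+b/3.7,176.4)
th,t,r=fit([(35,-36),(-50,0),(-55,43),(-55,-43)],[S(327,205),S(175,246),S(123,212),S(217,289)]);print(np.degrees(th),t,r)
th,t,r=fit([(-50,0),(-55,43),(-55,-43)],[T(228,346),T(152,341),T(302,367)]);print(np.degrees(th),t,r)
```

```text
-11.290394434987656 [553.03474014 125.71962457] [[-0.54186636  0.14926918]
 [-0.32677638 -0.09437212]
 [ 0.050323   -0.92110903]
 [ 0.81831974  0.86621197]]
-11.475505060229771 [550.56932641 124.17343808] [[-0.3588722   0.20075645]
 [-0.02209582 -1.12974174]
 [ 0.38096801  0.92898528]]
```

Request:
drive_tool([
  [0.002,0,0.01],
  [0.002,0,0.03],
  [0.002,0,0.05],
  [0.002,0,0.07],
  [0.002,0,0.085],
  [0.002,0,0.095],
  [0.002,0,0.099],
  [0.002,0,0.099],
  [0.002,0,0.099],
], turn=[-0.005,-0.005,-0.005,-0.005,-0.005,-0.005,-0.005,-0.005,-0.005])

```text
time: 8.82
ee_pos: [566.6, 126.4, 86.3]
tool_rot: [[0.181, 0.984, 0.002], [0.984, -0.181, 0.0], [0.001, 0.002, -1.0]]
force: [-0.8, -0.3, -5.2]
grip_width: 13.1
```

Run:
```python
from h import *
from plant import camera
go(565,124.9,72,79.3)
for n in("top","scene"):
    im=camera(n);cv2.imwrite(f"pics/{n}5.png",im)
cv2.imwrite("pics/s5.png",cv2.resize(cv2.imread("pics/scene5.png")[190:340,190:340],None,fx=4,fy=4,interpolation=2))
cv2.imwrite("pics/t5.png",cv2.resize(cv2.imread("pics/top5.png")[230:350,230:350],None,fx=5,fy=5,interpolation=2))
```

```text
d [-0.0018 -0.0013  0.0143] turn 0.005 | t 8.82 pos [566.6 126.4  86.3] xang 79.58 F [-0.8 -0.3 -5.2] w 13.1
```

View pics/s5.png

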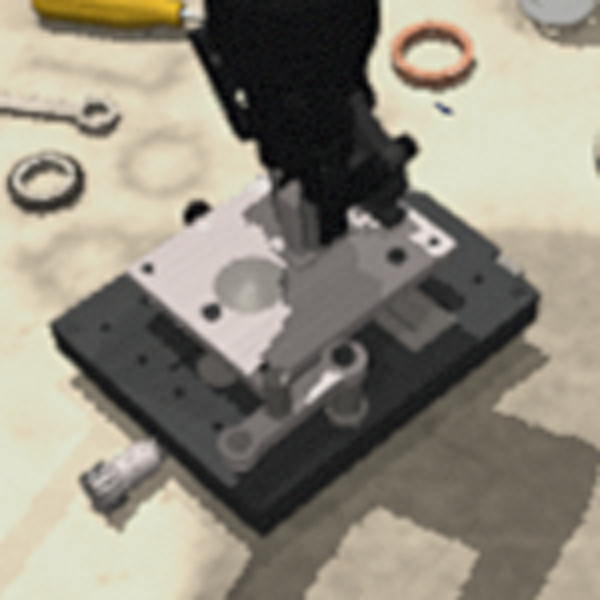

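View pics/t5.png

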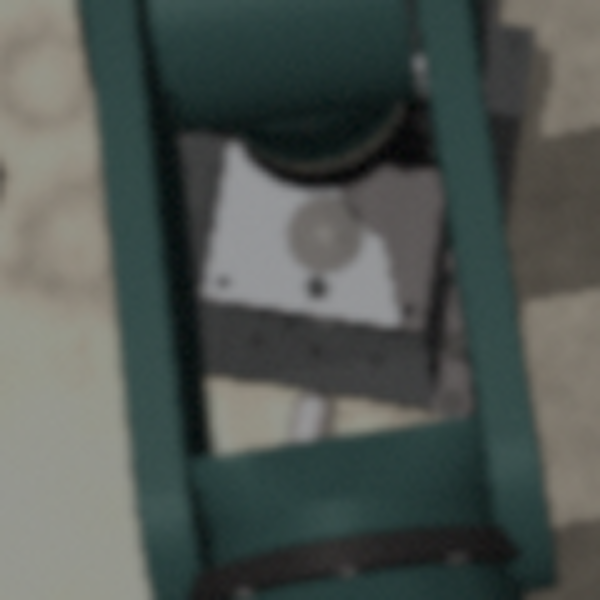

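Run:
```python
from h import *
z=78.4
S=lambda a,b:ray("scene",190+a/4,190+b/4,z)
T=lambda a,b:ray("top",230+a/5,230+b/5,z)
th,t,r=fit([(35,-36),(-50,0),(-55,43),],[S(396,256),S(211,311),S(148,267)]);print(np.degrees(th),t,r.round(1).tolist())
th,t,r=fit([(-50,0),(-55,43),(-55,-43)],[T(317,288),T(223,281),T(410,310)]);print(np.degrees(th),t,r.round(1).tolist())
```

```text
-10.81299880870259 [553.2822996  128.01748957] [[-0.5, 0.7], [-0.2, 0.4], [0.7, -1.1]]
-10.446213912113834 [551.78060974 127.47865732] [[-1.1, 0.4], [0.4, -0.7], [0.6, 0.3]]
```

Request:
drive_tool([
  [-0.0006,-0.0011,0.003],
  [-0.0006,-0.0011,0.006],
  [-0.0006,-0.0011,0.009],
  [-0.0006,-0.0011,0.011],
  [-0.0006,-0.0011,0.012],
  [-0.0006,-0.0011,0.012],
], turn=[0,0,0,0,0,0])

```text
time: 9.68
ee_pos: [564.7, 125.9, 73.2]
tool_rot: [[0.181, 0.984, -0.0], [0.984, -0.181, 0.0], [0.0, -0.0, -1.0]]
force: [-0.7, -0.5, -5.1]
grip_width: 13.0
```

Request:
drive_tool([
  [0,0,0.0005],
  [0,0,0.001],
  [0,0,0.001],
], turn=[0,0,0])

```text
time: 10.05
ee_pos: [564.7, 125.9, 72.3]
tool_rot: [[0.181, 0.984, -0.0], [0.984, -0.181, 0.0], [0.0, -0.0, -1.0]]
force: [-0.1, -0.2, -5.7]
grip_width: 12.9
```

Request:
drive_tool([
  [0,0,0.0005],
  [0,0,0.001],
  [0,0,0.001],
], turn=[0,0,0])

```text
time: 10.42
ee_pos: [564.7, 125.9, 71.2]
tool_rot: [[0.181, 0.984, -0.0], [0.984, -0.181, 0.0], [0.0, -0.0, -1.0]]
force: [-0.5, 0.2, -4.8]
grip_width: 13.1
```

Request:
drive_tool([
  [0,0,0.0005],
  [0,0,0.001],
  [0,0,0.001],
], turn=[0,0,0])

```text
time: 10.8
ee_pos: [564.7, 125.9, 70.2]
tool_rot: [[0.181, 0.984, -0.0], [0.984, -0.181, 0.0], [0.0, -0.0, -1.0]]
force: [1.6, 0.1, -5.8]
grip_width: 13.0
```

Request:
drive_tool([
  [0,0,0.0004],
  [0,0,0.0008],
  [0,0,0.0008],
], turn=[0,0,0])

```text
time: 11.18
ee_pos: [564.8, 125.9, 69.8]
tool_rot: [[0.181, 0.984, 0.0], [0.984, -0.181, -0.0], [0.0, 0.0, -1.0]]
force: [0.0, 0.1, -4.3]
grip_width: 13.3
```

Request:
drive_tool([
  [0,0,0.0004],
  [0,0,0.0008],
  [0,0,0.0008],
], turn=[0,0,0])

```text
time: 11.55
ee_pos: [565.0, 125.8, 69.4]
tool_rot: [[0.181, 0.984, 0.001], [0.984, -0.181, -0.0], [0.0, 0.001, -1.0]]
force: [-2.0, -0.9, 1.2]
grip_width: 13.4
```

Request:
drive_tool([
  [0,-0.0004,0],
  [-0.0002,-0.0008,0],
  [-0.0002,-0.0008,0],
], turn=[0,0,0])

```text
time: 11.92
ee_pos: [564.7, 125.9, 69.3]
tool_rot: [[0.181, 0.983, 0.002], [0.983, -0.181, 0.0], [0.001, 0.002, -1.0]]
force: [0.6, -0.8, 0.6]
grip_width: 13.4
```

Request:
drive_tool([
  [0,0,0.0003],
  [0,0,0.0006],
  [0,0,0.0006],
], turn=[0,0,0])

```text
time: 12.3
ee_pos: [564.7, 125.9, 69.1]
tool_rot: [[0.181, 0.984, 0.002], [0.984, -0.181, 0.0], [0.001, 0.002, -1.0]]
force: [0.1, -1.9, 5.4]
grip_width: 13.3
```

Request:
drive_tool([
  [-0.0004,0,0],
  [-0.0008,0,0],
  [-0.0008,0,-0.0002],
], turn=[0,0,0])

```text
time: 12.68
ee_pos: [564.7, 125.5, 68.9]
tool_rot: [[0.181, 0.984, 0.002], [0.984, -0.181, 0.001], [0.001, 0.002, -1.0]]
force: [3.6, -0.3, 5.3]
grip_width: 13.1
```

Run:
```python
from h import *
from plant import camera
s=state();print(s['ee_pos'],s['force'],s['moment'],s['tool_rot'].round(4))
for n in("top","scene"):
    im=camera(n);cv2.imwrite(f"pics/{n}6.png",im)
cv2.imwrite("pics/s6.png",cv2.resize(cv2.imread("pics/scene6.png")[190:340,190:340],None,fx=4,fy=4,interpolation=2))
cv2.imwrite("pics/t6.png",cv2.resize(cv2.imread("pics/top6.png")[230:350,230:350],None,fx=5,fy=5,interpolation=2))
```

```text
[564.66145163 125.50744273  68.94717364] [ 3.60218809 -0.26115867  5.31584393] [ 0.2089938  -0.59463701  0.02618792] [[ 0.1807  0.9835  0.0025]
 [ 0.9835 -0.1807  0.001 ]
 [ 0.0014  0.0023 -1.    ]]
```

View pics/s6.png

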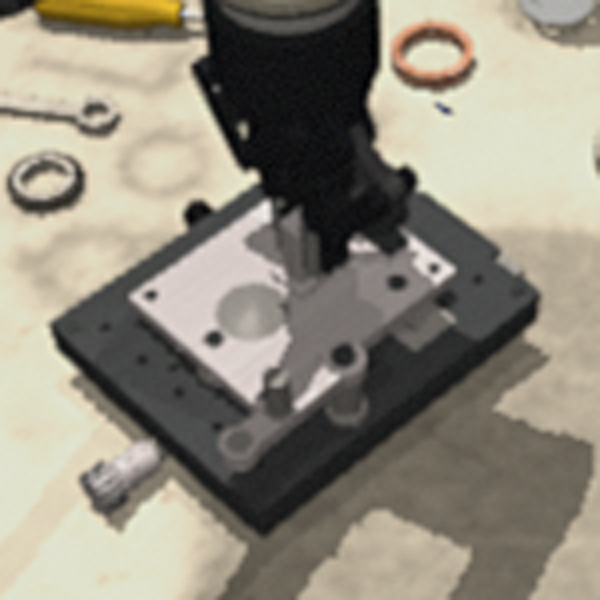

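View pics/t6.png

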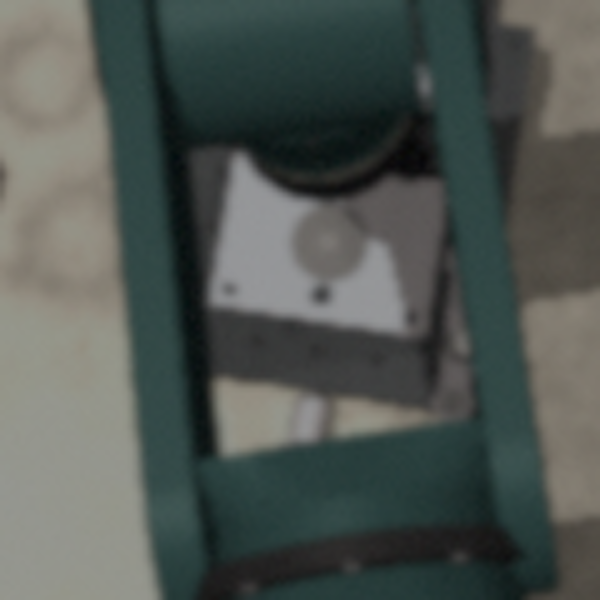

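Request:
drive_tool([
  [0.0002,0.0003,-0.0003],
  [0.0003,0.0004,-0.0006],
  [0.0003,0.0004,-0.0006],
], turn=[0,0,0])

```text
time: 13.15
ee_pos: [564.6, 125.4, 68.9]
tool_rot: [[0.181, 0.984, 0.001], [0.984, -0.181, 0.0], [0.001, 0.001, -1.0]]
force: [2.9, 0.6, 3.5]
grip_width: 13.1
```

Request:
drive_tool([
  [0,0,0],
  [0,0,0],
  [0,0,0],
  [0,0,0],
], turn=[0,0,0,0], jaw=0.034)

```text
time: 13.65
ee_pos: [563.7, 125.2, 68.4]
tool_rot: [[0.181, 0.984, -0.001], [0.984, -0.181, -0.0], [-0.0, -0.001, -1.0]]
force: [-0.4, -0.7, -0.4]
grip_width: 34.2
```

Request:
drive_tool([
  [0,0,-0.005],
  [0,0,-0.02],
  [0,0,-0.045],
  [0,0,-0.075],
  [0,0,-0.105],
  [0,0,-0.13],
  [0,0,-0.14],
  [0,0,-0.14],
], turn=[0,0,0,0,0,0,0,0])

```text
time: 14.65
ee_pos: [564.6, 125.4, 210.1]
tool_rot: [[0.181, 0.984, 0.002], [0.984, -0.181, 0.0], [0.001, 0.002, -1.0]]
force: [0.2, 0.8, -0.7]
grip_width: 33.9
```

Request:
drive_tool([
  [-0.02,0,0],
  [-0.06,0,0],
  [-0.11,0,0],
  [-0.16,0,0],
  [-0.2,0,0],
  [-0.22,0,0],
  [-0.22,0,0],
  [-0.22,0,0],
], turn=[0,0,0,0,0,0,0,0])

```text
time: 15.65
ee_pos: [523.9, -90.9, 208.1]
tool_rot: [[0.181, 0.983, -0.001], [0.983, -0.181, 0.001], [0.001, -0.002, -1.0]]
force: [-0.9, 0.4, 0.1]
grip_width: 33.8
```

Run:
```python
from h import *
from plant import camera
s=state();print(s['ee_pos'],s['force'],s['time'])
for n in("top","scene"):
    im=camera(n);cv2.imwrite(f"pics/{n}7.png",im)
cv2.imwrite("pics/s7.png",cv2.resize(cv2.imread("pics/scene7.png")[190:340,190:340],None,fx=4,fy=4,interpolation=2))
cv2.imwrite("pics/t7.png",cv2.resize(cv2.imread("pics/top7.png")[220:340,245:365],None,fx=5,fy=5,interpolation=2))
```

```text
[523.94181006 -90.85295349 208.11434296] [-0.88433984  0.44405038  0.14774056] 15.65
```

View pics/s7.png

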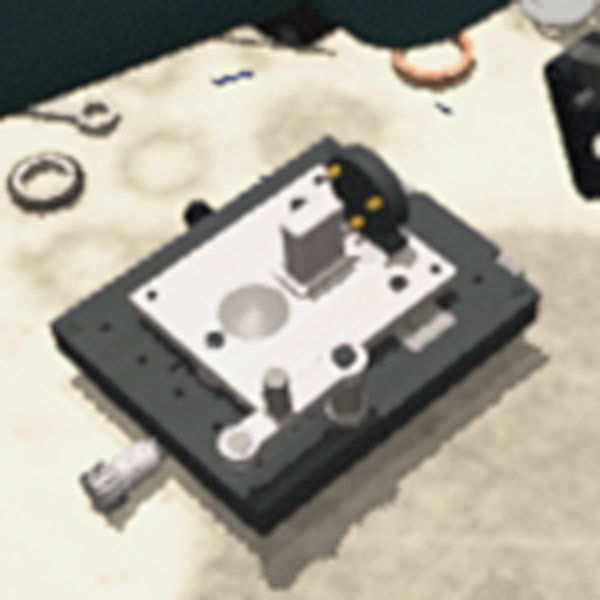

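View pics/t7.png

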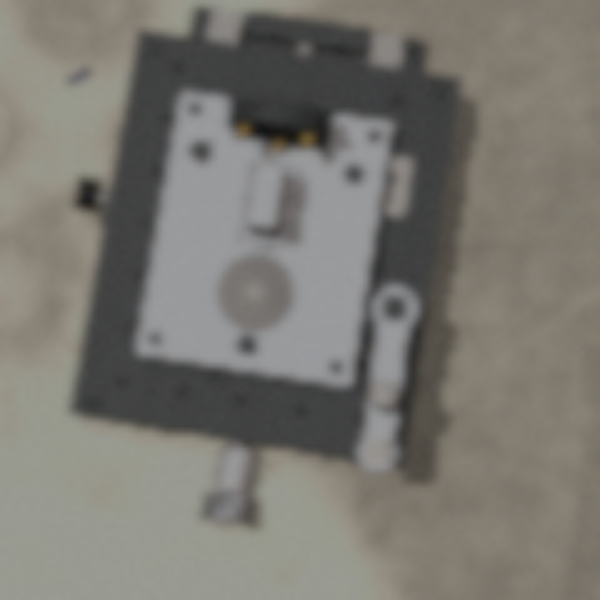

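Run:
```python
from h import *
im={"top":cv2.imread("pics/top7.png"),"scene":cv2.imread("pics/scene7.png")}
def dot(n,u,v,r=4):  # dark-dot centroid
    g=255-cv2.cvtColor(im[n],6).astype(float);u0,v0=int(round(u)),int(round(v))
    p=g[v0-r:v0+r+1,u0-r:u0+r+1];w=np.clip(p-np.median(p)-8,0,None);Y,X=np.mgrid[v0-r:v0+r+1,u0-r:u0+r+1]
    return (w*X).sum()/w.sum(),(w*Y).sum()/w.sum()
F=[(35,-36),(-50,0)]
t=[dot("top",245+354/5,220+174/5),dot("top",245+247/5,220+344/5)]
s=[dot("scene",190+398/4,190+283/4),dot("scene",190+215/4,190+340/4)]
print(t,s)
for z in(59,60.5,62,64):
    A=fit(F,[ray("top",*q,z) for q in t]);B=fit(F,[ray("scene",*q,z) for q in s])
    print(z,np.degrees(A[0]).round(2),A[1].round(1),A[2].round(1).tolist(),np.degrees(B[0]).round(2),B[1].round(1),B[2].round(1).tolist())
```

```text
[(np.float64(315.3687635574837), np.float64(254.37527114967463)), (np.float64(293.98148148148147), np.float64(288.1537037037037))] [(np.float64(289.2954647507858), np.float64(260.5195330040413)), (np.float64(243.71971295905445), np.float64(274.1405656395103))]
59 -10.67 [551.  127.7] [[-0.2, 0.1], [0.2, -0.1]] -10.87 [553.2 128.6] [[-0.2, 0.1], [0.2, -0.1]]
60.5 -10.67 [550.8 127.6] [[-0.2, 0.1], [0.2, -0.1]] -10.87 [552.3 127.8] [[-0.3, 0.2], [0.3, -0.2]]
62 -10.67 [550.6 127.5] [[-0.3, 0.2], [0.3, -0.2]] -10.87 [551.3 127. ] [[-0.3, 0.2], [0.3, -0.2]]
64 -10.67 [550.3 127.5] [[-0.3, 0.2], [0.3, -0.2]] -10.87 [550.1 125.9] [[-0.4, 0.3], [0.4, -0.3]]
```

```bash
cat >> h.py <<'E'
YAW=np.radians(-10.7);POST=np.array([513.5,69.6])
def push(phi,gap):
    d=np.array([-np.cos(phi),np.sin(phi)]);t=np.array([np.sin(phi),np.cos(phi)])
    q=40*d-(17+gap)*t;c,s=np.cos(YAW),np.sin(YAW)
    return POST+np.array([c*q[0]-s*q[1],s*q[0]+c*q[1]]),np.degrees(YAW)-np.degrees(phi)
E
python3 - <<'E'
from h import *
print(state()['joint_pos'].round(0))
p,a=push(-0.04,15);print(p,a);go(*p,90,a)
E
```

```text
[-16.   3.  83.   0.  94. -96.]
[469.25076993  43.79291496] -8.408168819476707
d [ 0.122  -0.0783  0.1185] turn 1.5369 | t 15.75 pos [524.3 -90.3 208.5] xang 79.65 F [0.2 1.  0.1] w 33.8
```

Request:
drive_tool([
  [0.0,0,0],
  [0.01,-0.005,0],
  [0.025,-0.015,0],
  [0.04,-0.025,0],
  [0.055,-0.035,0],
  [0.07,-0.045,0],
  [0.085,-0.055,0],
  [0.1,-0.065,0.01],
  [0.112,-0.073,0.02],
  [0.12,-0.077,0.03],
  [0.122,-0.0783,0.05],
  [0.122,-0.0783,0.07],
  [0.122,-0.0783,0.08],
  [0.122,-0.0783,0.08],
], turn=[0.1,0.25,0.41,0.57,0.73,0.89,1.05,1.21,1.37,1.5,1.537,1.537,1.537,1.537], jaw=0.0)

```text
time: 17.5
ee_pos: [469.0, 43.6, 128.3]
tool_rot: [[0.989, -0.147, -0.002], [-0.147, -0.989, 0.0], [-0.002, 0.0, -1.0]]
force: [0.7, 0.0, -0.7]
grip_width: 0.2
```

Run:
```python
from h import *
p,a=push(-0.04,15);go(*p,90,a)
```

```text
d [ 0.0002 -0.0003  0.0383] turn -0.0003 | t 17.5 pos [469.   43.6 128.3] xang -8.43 F [ 0.7  0.  -0.7] w 0.2
```

Request:
drive_tool([
  [0,0,0.01],
  [0,0,0.025],
  [0,0,0.035],
  [0,0,0.038],
  [0,0,0.038],
  [0,0,0.038],
], turn=[0,0,0,0,0,0])

```text
time: 18.25
ee_pos: [469.9, 43.1, 91.4]
tool_rot: [[0.989, -0.147, 0.001], [-0.147, -0.989, 0.0], [0.001, -0.0, -1.0]]
force: [-0.5, -0.6, 0.1]
grip_width: -0.1
```

Run:
```python
from h import *
from plant import camera
s=state();p0=s['ee_pos'];a0=np.arctan2(s['tool_rot'][1,0],s['tool_rot'][0,0]);print(p0,s['force'],s['time'])
R=np.array([[np.cos(a0),np.sin(a0)],[np.sin(a0),-np.cos(a0)]])
for phi,g in [(-.04,8),(-.04,3)]+[(f,0) for f in np.arange(0,1.65,.1)]:
    p,a=push(phi,g);print(round(phi,2),((R.T@(p-p0[:2]))/1000).round(4),round(-(np.radians(a)-a0),3))
im=camera("scene");cv2.imwrite("pics/s8.png",cv2.resize(im[190:340,190:340],None,fx=4,fy=4,interpolation=2))
```

```text
[469.88634857  43.0727652   91.40305565] [-0.46551811 -0.55291843  0.12624657] 18.25
-0.04 [-0.0007 -0.0076] -0.001
-0.04 [-0.0007 -0.0126] -0.001
0.0 [-0.0014 -0.0172] 0.039
0.1 [-0.0027 -0.0214] 0.139
0.2 [-0.0037 -0.0256] 0.239
0.3 [-0.0042 -0.0299] 0.339
0.4 [-0.0042 -0.0343] 0.439
0.5 [-0.0038 -0.0386] 0.539
0.6 [-0.003  -0.0429] 0.639
0.7 [-0.0018 -0.047 ] 0.739
0.8 [-0.0002 -0.0511] 0.839
0.9 [ 0.0019 -0.0549] 0.939
1.0 [ 0.0043 -0.0585] 1.039
1.1 [ 0.007  -0.0619] 1.139
1.2 [ 0.0101 -0.0649] 1.239
1.3 [ 0.0135 -0.0677] 1.339
1.4 [ 0.0171 -0.0701] 1.439
1.5 [ 0.021  -0.0721] 1.539
1.6 [ 0.025  -0.0737] 1.639
```

View pics/s8.png

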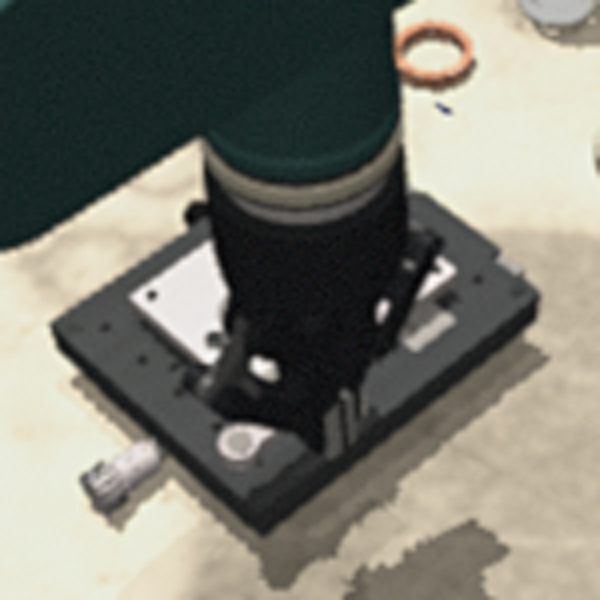

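Request:
drive_tool([
  [-0.0007,-0.005,0],
  [-0.0007,-0.009,0],
  [-0.0007,-0.0126,0],
  [-0.0014,-0.0172,0],
  [-0.0027,-0.0214,0],
  [-0.0037,-0.0256,0],
  [-0.0042,-0.0299,0],
  [-0.0042,-0.0343,0],
  [-0.0038,-0.0386,0],
  [-0.003,-0.0429,0],
  [-0.0018,-0.047,0],
  [-0.0002,-0.0511,0],
], turn=[0,0,0,0.039,0.139,0.239,0.339,0.439,0.539,0.639,0.739,0.839])

```text
time: 19.8
ee_pos: [476.5, 93.5, 90.9]
tool_rot: [[0.549, -0.836, -0.001], [-0.836, -0.549, -0.001], [0.0, 0.001, -1.0]]
force: [-1.5, -1.1, 1.3]
grip_width: -0.2
```

Run:
```python
from h import *
from plant import camera
s=state();p0=s['ee_pos'];a0=np.arctan2(s['tool_rot'][1,0],s['tool_rot'][0,0]);print(p0,s['force'],s['time'],np.degrees(a0))
R=np.array([[np.cos(a0),np.sin(a0)],[np.sin(a0),-np.cos(a0)]])
for phi,g in [(f,0) for f in np.arange(0.7,1.68,.08)]:
    p,a=push(phi,g);print(round(phi,2),((R.T@(p-p0[:2]))/1000).round(4),round(-(np.radians(a)-a0),3))
im=camera("scene");cv2.imwrite("pics/s9.png",cv2.resize(im[190:340,190:340],None,fx=4,fy=4,interpolation=2))
```

```text
[476.539652    93.50878082  90.9234792 ] [-1.53072601 -1.09967573  1.29058991] 19.8 -56.732822463512456
0.7 [0.0022 0.0033] -0.103
0.78 [0.0007 0.0001] -0.023
0.86 [-0.0006 -0.0031] 0.057
0.94 [-0.0017 -0.0064] 0.137
1.02 [-0.0025 -0.0098] 0.217
1.1 [-0.003  -0.0132] 0.297
1.18 [-0.0032 -0.0167] 0.377
1.26 [-0.0031 -0.0202] 0.457
1.34 [-0.0028 -0.0236] 0.537
1.42 [-0.0022 -0.027 ] 0.617
1.5 [-0.0013 -0.0304] 0.697
1.58 [-0.0002 -0.0337] 0.777
1.66 [ 0.0012 -0.0369] 0.857
```

View pics/s9.png

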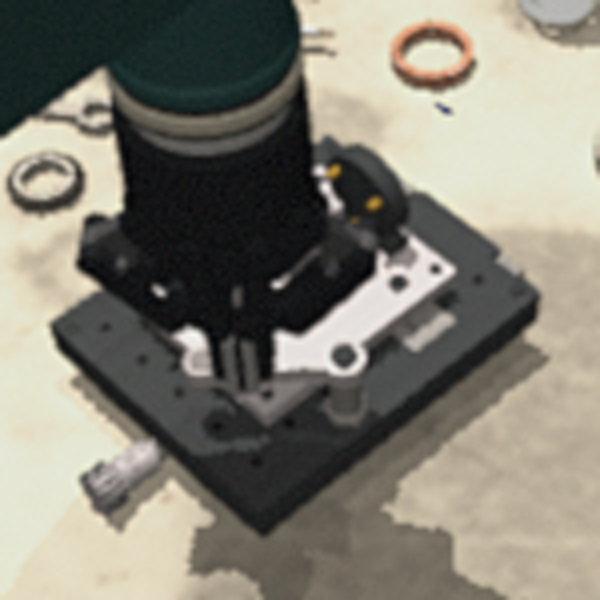

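Request:
drive_tool([
  [-0.0006,-0.0031,0],
  [-0.0017,-0.0064,0],
  [-0.0025,-0.0098,0],
  [-0.003,-0.0132,0],
  [-0.0032,-0.0167,0],
  [-0.0031,-0.0202,0],
  [-0.0028,-0.0236,0],
  [-0.0022,-0.027,0],
  [-0.0013,-0.0304,0],
  [-0.0013,-0.0304,0],
], turn=[0.057,0.137,0.217,0.297,0.377,0.457,0.537,0.617,0.697,0.697])

```text
time: 21.1
ee_pos: [500.2, 112.1, 90.8]
tool_rot: [[-0.111, -0.994, -0.003], [-0.994, 0.111, 0.001], [-0.0, 0.003, -1.0]]
force: [-4.6, 0.9, 3.0]
grip_width: -0.1
```

Run:
```python
from h import *
from plant import camera
s=state();p0=s['ee_pos'];a0=np.arctan2(s['tool_rot'][1,0],s['tool_rot'][0,0]);print(p0,s['force'],s['time'],np.degrees(a0))
R=np.array([[np.cos(a0),np.sin(a0)],[np.sin(a0),-np.cos(a0)]])
for phi,g in [(f,0) for f in (1.4,1.45,1.5,1.54,1.57,1.6,1.64)]:
    p,a=push(phi,g);print(round(phi,2),((R.T@(p-p0[:2]))/1000).round(4),round(-(np.radians(a)-a0),3))
for n in("top","scene"):
    im=camera(n);cv2.imwrite(f"pics/{n}10.png",im)
cv2.imwrite("pics/s10.png",cv2.resize(cv2.imread("pics/scene10.png")[190:340,190:340],None,fx=4,fy=4,interpolation=2))
```

```text
[500.22088714 112.12318556  90.83233218] [-4.64091265  0.91821731  2.95588542] 21.1 -96.38719449490172
1.4 [0.0026 0.0028] -0.096
1.45 [0.0016 0.0009] -0.046
1.5 [ 0.0007 -0.0011] 0.004
1.54 [ 0.0001 -0.0027] 0.044
1.57 [-0.0004 -0.004 ] 0.074
1.6 [-0.0008 -0.0052] 0.104
1.64 [-0.0012 -0.0069] 0.144
```

View pics/s10.png

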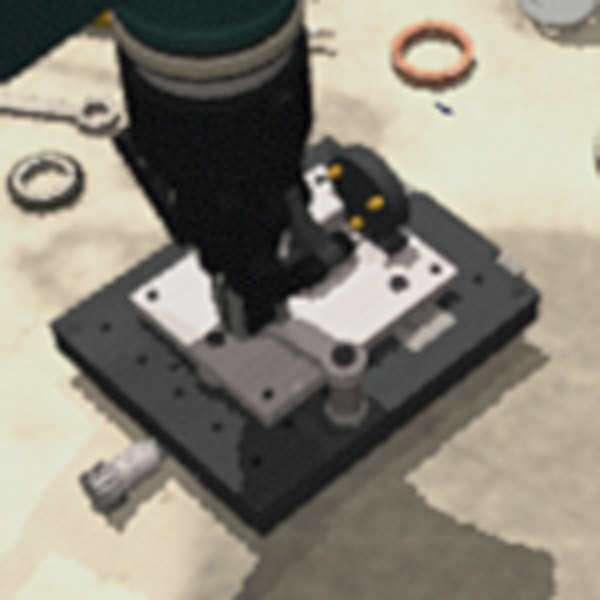

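Request:
drive_tool([
  [0.0005,-0.0015,0],
  [0.0001,-0.003,0],
  [-0.0004,-0.0045,0],
  [-0.0004,-0.0045,0],
], turn=[0.02,0.045,0.074,0.074])

```text
time: 21.7
ee_pos: [505.2, 112.7, 90.7]
tool_rot: [[-0.184, -0.983, -0.002], [-0.983, 0.184, 0.003], [-0.002, 0.002, -1.0]]
force: [-3.6, 3.6, 1.7]
grip_width: 0.1
```

Request:
drive_tool([
  [0,-0.001,0],
  [0,-0.0015,0],
  [0,-0.0015,0],
], turn=[0,0,0])

```text
time: 22.08
ee_pos: [506.2, 112.7, 90.7]
tool_rot: [[-0.184, -0.983, -0.003], [-0.983, 0.184, 0.003], [-0.003, 0.003, -1.0]]
force: [-4.4, 3.7, 2.5]
grip_width: 0.1
```

Request:
drive_tool([
  [0,-0.001,0],
  [0,-0.002,0],
  [0,-0.002,0],
], turn=[0,0,0])

```text
time: 22.45
ee_pos: [506.4, 112.7, 90.7]
tool_rot: [[-0.184, -0.983, -0.007], [-0.983, 0.184, 0.004], [-0.002, 0.008, -1.0]]
force: [-9.9, 4.4, 6.5]
grip_width: -0.3
```

Request:
drive_tool([
  [0,0.004,0],
  [0,0.01,0],
  [0,0.02,0],
  [0,0.025,-0.005],
  [0,0.025,-0.03],
  [0,0.025,-0.06],
  [0,0.025,-0.09],
  [0,0.025,-0.11],
  [0,0.025,-0.12],
], turn=[0,0,0,0,0,0,0,0,0])

```text
time: 23.58
ee_pos: [485.4, 115.4, 212.8]
tool_rot: [[-0.186, -0.983, 0.003], [-0.983, 0.186, 0.0], [-0.001, -0.003, -1.0]]
force: [0.4, -0.5, 0.1]
grip_width: -0.2
```

Request:
drive_tool([
  [0.02,0,0],
  [0.06,0,0],
  [0.11,0,0],
  [0.16,0,0],
  [0.2,0,0],
  [0.22,0,0],
  [0.22,0,0],
  [0.22,0,0],
], turn=[0,0,0,0,0,0,0,0])

```text
time: 24.58
ee_pos: [443.9, -100.2, 210.6]
tool_rot: [[-0.186, -0.983, -0.0], [-0.983, 0.186, 0.001], [-0.001, 0.0, -1.0]]
force: [0.0, 0.0, 1.3]
grip_width: 0.0
```

Run:
```python
from h import *
from plant import camera
s=state();print(s['ee_pos'],s['force'],s['time'])
for n in("top","scene"):
    im=camera(n);cv2.imwrite(f"pics/{n}11.png",im)
cv2.imwrite("pics/s11.png",cv2.resize(cv2.imread("pics/scene11.png")[190:340,190:340],None,fx=4,fy=4,interpolation=2))
cv2.imwrite("pics/t11.png",cv2.resize(cv2.imread("pics/top11.png")[220:340,245:365],None,fx=5,fy=5,interpolation=2))
```

```text
[ 443.85250325 -100.16979285  210.59484916] [0.01810452 0.01542777 1.25577878] 24.575
```

View pics/s11.png

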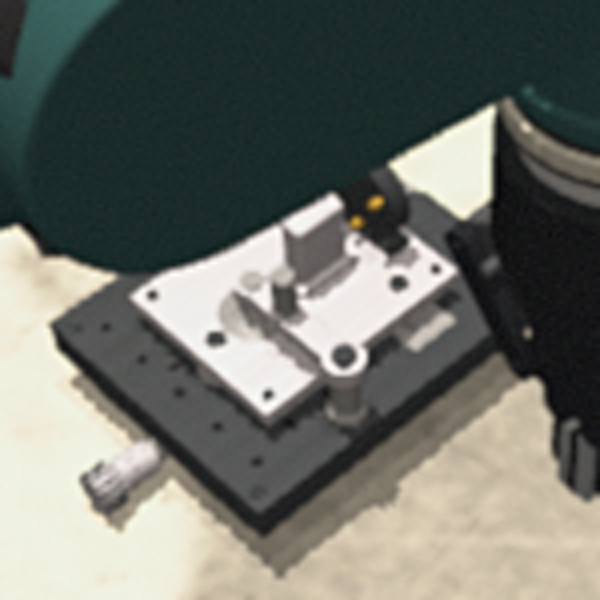

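View pics/t11.png

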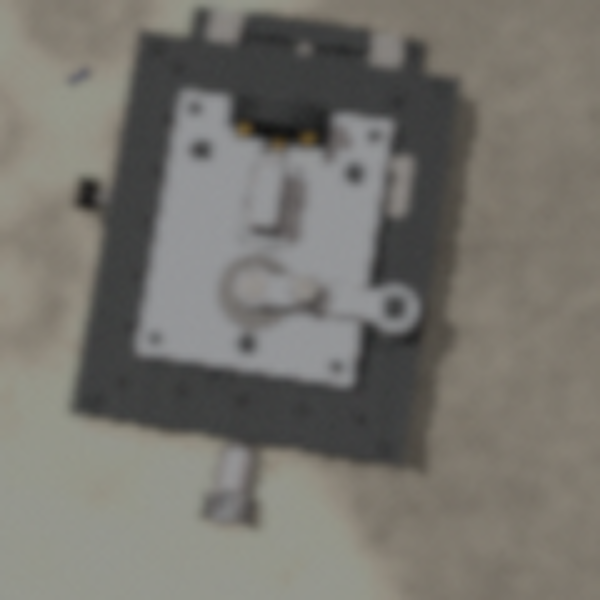

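Run:
```python
from h import *
for n,a,b in(("top",(245+395/5,220+307/5),(245+257/5,220+284/5)),("scene",(190+344/4,190+355/4),(190+252/4,190+281/4))):
    p,q=ray(n,*a,83),ray(n,*b,83);d=(q-p)[:2];print(n,p.round(1),q.round(1),np.hypot(*d),"phi",np.pi-(np.arctan2(d[1],d[0])-YAW))
im={"top":cv2.imread("pics/top11.png"),"scene":cv2.imread("pics/scene11.png")}
def dot(n,u,v,r=4):
    g=255-cv2.cvtColor(im[n],6).astype(float);u0,v0=int(round(u)),int(round(v))
    p=g[v0-r:v0+r+1,u0-r:u0+r+1];w=np.clip(p-np.median(p)-8,0,None);Y,X=np.mgrid[v0-r:v0+r+1,u0-r:u0+r+1]
    return (w*X).sum()/w.sum(),(w*Y).sum()/w.sum()
print(dot("top",245+354/5,220+174/5),dot("top",245+247/5,220+344/5),dot("scene",190+398/4,190+283/4),dot("scene",190+215/4,190+340/4))
```

```text
top [513.   67.9  83. ] [525.1 129.5  83. ] 62.76256584104406 phi 1.5788563853710043
scene [515.5  69.   83. ] [526.3 130.8  83. ] 62.73472007094576 phi 1.5567106830426813
(np.float64(315.4412878787879), np.float64(254.2348484848485)) (np.float64(293.7565543071161), np.float64(288.28277153558054)) (np.float64(289.32679141944317), np.float64(260.5098128708352)) (np.float64(243.89319983312473), np.float64(274.0287859824781))
```

The hold-down reads about 1.57 rad in both views, with the nose over the button. The plate's dots haven't moved (within 0.25 px) and the robot is clear of everything, so I'm handing in.

```bash
python3 -c "
from plant import *
print(sign_off())"
```

```text
the job is handed in; nothing more can be done
None
```

The plate is in its three seats and released, and the hold-down arm is at its stop with its nose over the button. I handed the job in at about 24.7 s; it reported no verdict.

- **Placing:** I gripped the plate by its handle, set it mirror end away from the thimble and lowered it in small steps. It met the seats almost at once, so I only needed nudges of about 1 mm. The net push reached about 11 N, above the 3 to 8 N suggested for feeling but well under the 25 N limit.
- **Plate check:** With the plate released, its position from both cameras matched the seats measured at the start to about 0.2 mm and 0.2 degrees, at settled height. While I still held it, the tool height read about 0.5 to 1 mm higher than expected for full depth. The pictures after release do not show that gap.
- **Hold-down check:** I pushed the pin round with closed fingers until the arm stopped moving and the force rose to about 10 N sideways. The final pictures give an angle of 1.58 rad (top) and 1.56 rad (scene).
- **Last state:** The plate's marks moved by 0.25 px at most during the swing. The arm was clear of everything at hand-in. I did not measure the three bystanders again; nothing was done near them.

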